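# Fetch the hemmed-in dental cast and mount it on the articulator

### The arm

A 6-joint arm with a two-finger parallel gripper is mounted at the origin on the work surface. World frame = base frame: x ahead of the robot, y to its left, z up, the work surface at z = 0. Lengths are in m, angles in degrees, forces in N, time in s.
With the tool pointing down it reaches from about 0.4 to 0.825 m from the base axis. Payload 7 kg.
Tool frame: the origin (TCP) lies at the very end of the fingers, on their centre line; the grasp point (between the pads) lies 19 mm behind it (ctrl.hold_point_z is the distance from the TCP to the grasp point, in m); z points along the fingers, y is the line along which they close (so a half turn about z gives the same grasp; the last joint's range is limited). The gripper opens to 88 mm and grips with 3 to 60 N. Pads are 19 mm wide; open, the fingers measure 130 mm over their backs; the gripper's body (78 mm by 193 mm) begins 47 mm behind the grasp point.
Start: joints at [81.194, 20.546, 0.682, 0, -70.136, -16.507], TCP at [0.289, 0.61, 0.227] pointing down, gripper open.
Joint ranges: [-176.03, 176.03], [-82.01, 121.73], [-58.28, 71.71], [-173.87, 95.51], [-174.79, -0.11], [-173.66, 173.66]. Speed limits (degrees/s): [136.94, 136.94, 172.46, 180, 180, 180].

### API

Orientations are given as [roll, pitch, yaw] about the fixed x, y, z axes, in that order (R = Rz(yaw) Ry(pitch) Rx(roll)).
In Python, from plant import sensors, viewer, workorder, ctrl gives the robot as it stands.
- The arm moves only by the shell command python3 -m pendant 'ROWS'. ROWS is JSON, a list of rows, each a list of 3 entries, a list of its own where there are three numbers: the opening, from -1 (shut) to 1 (fully open), so that 0 is half open, then the shift along the tool's x, y, z in m, then the turn, a rotation vector about the tool's x, y, z in degrees. A call has 1 to 10 rows; each row is the pose to reach, as a shift and turn from the pose commanded when the call began, along the tool's axes at that moment; what a row does not reach only later rows make up. A row lasts 1/12 s, in which the tool goes at most 41.7 mm and 7.16 degrees, less where a joint would pass 70% of its speed; a pose out of reach is approached as far as the arm can. A call with a gripper value outside its range is refused whole. The fingers move at their own pace and stop on an object; the grip force is fixed at half the most. Time passes only in rows, so rows that repeat a pose let the fingers close. It gives the time, the measured TCP pose, the force, the opening and the grip force at its end, in the units of the state.
- sensors.get_obs(): the state, without advancing time (a new reading comes with each control period).
- viewer.snapshot(name): name is "scene" or "top" or "wrist"; returns the picture (480x640x3 uint8, red, green, blue); there is no depth.
- viewer.camera_params(name): a dict with "fx", "fy", "cx", "cy" (pixels), "extrinsics" (4x4, takes a point from world to camera coordinates). Camera axes: x right, y up, looking along -z (the intrinsics and any distortion apply to the point x, -y, -z); pixel columns grow to the right and rows downward; lengths in m; the calibration is good to about 2 mm. A picture is of the moment at which its call begins: read the wrist's pose just before it. camera_params takes no time and is no camera call; for the wrist camera it gives the pose at the moment of the call.
- workorder.close_job(): hands the job in; it is judged then, once.
The state is a dict: "clock": time; "joint_pos": joint angles; "qvel": joint speeds; "tau": joint torques, N m; "tool_pos": TCP position; "orientation": TCP orientation; "force": force on the tool from outside, world axes, zero at the start; "moment": the same for the moment, N m; "opening": finger opening in m; "gripper_force": force on a finger pad.
Only numpy, scipy, OpenCV 4.12 (cv2) and the standard library are available. Lean on these libraries where they do the work, as an engineer would, in place of code of your own. Each camera call takes 0.05 s, during which the arm holds its last target. There are 200 camera calls.

### The job

The plaster dental cast is hemmed in at the back of the metal tray by an amber bottle, a square canister and a steel jar: first stand all three containers on the green mat. Then set the cast down gently, centred and squared up, on the grey mounting plate of the articulator, front teeth towards the end with the small brass disc, and after that put each container back on the tray in the very place where it stood at the start. Keep the containers upright, and leave the wax knife and the wax denture where they lie.

Things in the scene. Friction and masses are not known exactly. Their poses are not given: they have to be found in the camera images.
- cast_center (a point): White plaster cast of a lower jaw, loose, about 200 g: rectangular straight-sided base 52 (x) x 60 (y) x 36 mm high with a horseshoe of teeth on top, 50 mm high in all. Point at its centre, 25 mm above its underside; x axis from front teeth to the open rear of the horseshoe, z up. Starts at the tray's rear middle, some 10 mm from each container and from a 46 mm high metal stop behind it.
- cast_front (a point): Point on the same cast: middle of the base's front face (below the front teeth), 26 mm from its centre along its own -x, 25 mm above its underside.
- bottle_center (a point): Amber glass bottle, loose, about 170 g: round body 44 mm in diameter up to 64 mm, tapering to a black cap 29 mm in diameter (78 to 88 mm up); 88 mm high. Point on its axis, half-way up (44 mm above its underside), z up.
- canister_center (a point): Square white canister with grey lid, loose, about 150 g: 46 x 46 mm, straight-sided, 66 mm high in all (lid from 52 mm up). Point at its centre, half-way up (33 mm above its underside); x and y axes square to its sides, z up.
- jar_center (a point): Round steel jar, loose, about 220 g: body 56 mm in diameter up to 64 mm, low lid to 70 mm with a small ball knob (16 mm) on top; 86 mm high. Point on its axis, half-way up (43 mm above its underside), z up.
- tray: Bare metal tray fixed to the bench, 190 (x) x 216 (y) mm; floor 6 mm above the bench, rim 12 mm above the bench. Origin: centre of its underside; x axis towards its rear. It holds the cast at its rear middle and the three containers left, right and in front of the cast; which container stands in which of the three places varies. A tiny glass dish (28 mm across, 16 mm high) is fixed in its front left corner.
- mat: Green work mat fixed flat on the bench, 180 (x) x 220 (y) x 3 mm thick; the side area. Origin: centre of its underside. A wax knife lies along its far (+x) edge, 72 mm from the middle; the rest is free.
- articulator: Aluminium dental articulator fixed to the bench, upper arm swung back. Origin: on the bench below the centre of its grey mounting plate, 56 (x) x 62 (y) mm, whose flat top is 28 mm above the origin. x axis points from its front (small brass disc 48 mm ahead of the plate's centre, 17 mm high) to its two hinge posts, 76 mm behind the centre at y = -49 and +49 mm, 83 mm high; the arm lies beyond.
- knife: Wax knife with wooden handle, 153 mm long, 11 mm thick, lying loose along the far edge of the mat. Origin near its middle, at its underside; x axis along it. A bystander.
- denture: Red wax denture with white teeth, loose, about 60 mm wide, 55 mm long, 18 mm high, lying in front of the articulator. Origin: its middle, at its underside. A bystander.

How it is judged (in metres and radians):
On the way, in this order (a step that is already met when the one before it is completed fails the run):
1. all three containers stand upright on the mat, released (x of bottle_center in the frame of mat between -0.09 and 0.09 m and y of bottle_center in the frame of mat between -0.11 and 0.11 m and height (world z) of each of bottle_center, canister_center, jar_center below 0.06 m and angle between each of bottle_center, canister_center, jar_center's own z axis and vertical below 0.15 rad and contact force between the fingers and bottle below 0.3 N and x of canister_center in the frame of mat between -0.09 and 0.09 m and y of canister_center in the frame of mat between -0.11 and 0.11 m and contact force between the fingers and canister below 0.3 N and x of jar_center in the frame of mat between -0.09 and 0.09 m and y of jar_center in the frame of mat between -0.11 and 0.11 m and contact force between the fingers and jar below 0.3 N), for 0.2 s.
2. the cast sits on the articulator's plate, centred, square, front teeth to the front, released (x of cast_center in the frame of articulator between -0.012 and 0.012 m and y of cast_center in the frame of articulator between -0.012 and 0.012 m and z of cast_center in the frame of articulator between 0.048 and 0.058 m and angle between cast_center's own z axis and vertical below 0.1 rad and angle between the x axis of cast_center and the x axis of articulator, either way round below 0.2 rad and x of cast_front in the frame of articulator below -0.01 m and contact force between the fingers and cast below 0.3 N), for 0.2 s.
At the end, for the whole second after the job is handed in: The cast rests released on the mounting plate, its centre within 12 mm of the plate's centre along each plate axis, squared within 0.2 rad, front teeth to the articulator's front; each container stands upright and still within 15 mm of where it started (all of step 2 and linear speed of each of cast, bottle, canister, jar below 0.02 m/s and distance of each of bottle_center, canister_center, jar_center from where it was at the start of the episode below 0.015 m and angle between each of bottle_center, canister_center, jar_center's own z axis and vertical below 0.1 rad); the robot touches nothing.
It fails at once if a container is tipped over (angle between any of bottle_center, canister_center, jar_center's own z axis and vertical above 0.7 rad).
It fails at once if the cast is dropped (falls from more than about 12 mm, unheld) (linear speed of cast above 0.5 m/s and contact force between the fingers and cast below 0.1 N).
It fails at once if the wax knife or the wax denture is pushed more than 30 mm (distance of any of knife, denture from where it was at the start of the episode above 0.03 m).
It also fails if it takes over 131 s, if anything falls off the work surface, if the arm or the gripper's body presses on something with over 40 N, if the wrist force passes 120 N, or if a joint passes its speed limit or range.

## Working session

There is one attempt and no reset: what is moved stays moved. The work goes in short steps, Python scripts to look and compute and a shell command to move; the robot and the scene stay as the last step left them, time stands still between calls to the robot, and variables do not carry over. Pictures are saved under pics/ and viewed, at most 14 in all, crops included, and the job is handed in when it is done.

```bash
ls; mkdir -p pics; python3 - <<'E'
from plant import sensors, viewer, ctrl
import cv2,json,numpy as np
o=sensors.get_obs();print(o['clock'],o['tool_pos'],o['orientation'],o['opening'],ctrl.hold_point_z)
for n in ("scene","top"):
    im=viewer.snapshot(n); cv2.imwrite(f'pics/{n}0.png',im[...,::-1])
    p=viewer.camera_params(n);print(n,{k:(np.round(v,4).tolist()) if k!='name' else v for k,v in p.items() if not isinstance(v,str)})
E
```

```text
pics
0.0 [0.28841725 0.60974774 0.22562298] [ 1.79905628e+02 -6.94396051e-03 -2.53212628e+01] 0.08740876579100217 0.0188
scene {'fx': 444.4607, 'fy': 444.4607, 'cx': 321.0469, 'cy': 241.2357, 'extrinsics': [[-0.8707, 0.4916, -0.0128, 0.4383], [-0.3955, -0.6845, 0.6124, 0.1564], [0.2923, 0.5383, 0.7904, -1.285], [0.0, 0.0, 0.0, 1.0]]}
top {'fx': 534.3142, 'fy': 534.3142, 'cx': 317.977, 'cy': 234.106, 'extrinsics': [[-0.0043, -0.9999, -0.0106, 0.0198], [0.9986, -0.0049, 0.0533, -0.4942], [-0.0533, -0.0104, 0.9985, -1.0872], [0.0, 0.0, 0.0, 1.0]]}
```

View pics/top0.png

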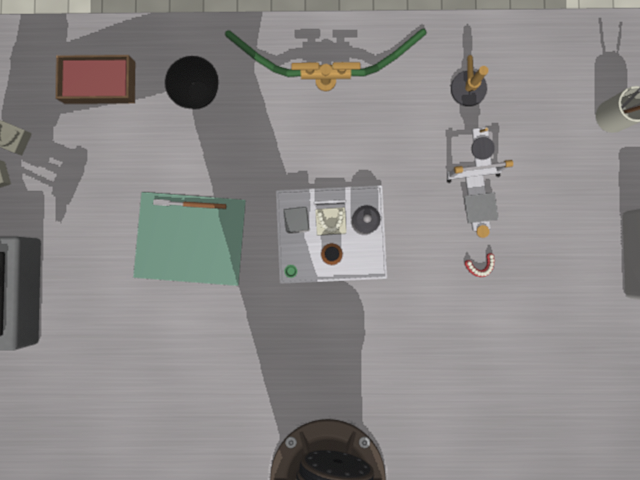

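View pics/scene0.png

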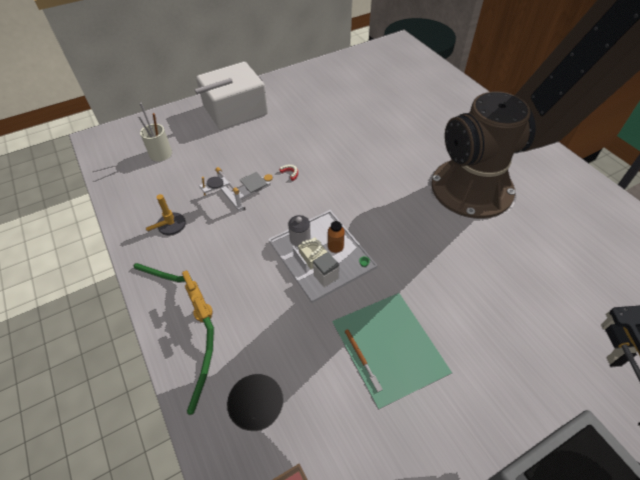

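The top view shows the tray at about (331,233): canister on the left (296,220), jar on the right (366,219), bottle in front (331,254) and cast in the middle (330,220). The mat is at (190,238), the plate at (481,207) and the brass disc at (483,231). The scene view confirms which container is where.

```bash
cat > h.py <<'E'
import numpy as np, cv2
from plant import sensors, viewer
def ray(p,uv):
    E=np.array(p['extrinsics']);R,t=E[:3,:3],E[:3,3]
    d=np.array([(uv[0]-p['cx'])/p['fx'],-(uv[1]-p['cy'])/p['fy'],-1.])
    return -R.T@t, R.T@d
def onz(p,uv,z):
    c,d=ray(p,uv); return c+d*(z-c[2])/d[2]
def proj(p,X):
    E=np.array(p['extrinsics']);q=E[:3,:3]@X+E[:3,3]
    return p['cx']+p['fx']*q[0]/-q[2], p['cy']-p['fy']*q[1]/-q[2]
def blob(mask,box):
    x0,y0,x1,y1=box;m=np.zeros(mask.shape,np.uint8);m[y0:y1,x0:x1]=mask[y0:y1,x0:x1]*255
    cs,_=cv2.findContours(m,cv2.RETR_EXTERNAL,cv2.CHAIN_APPROX_NONE)
    return max(cs,key=cv2.contourArea)
E
python3 - <<'E'
from h import *
p=viewer.camera_params('top');im=cv2.imread('pics/top0.png');h=cv2.cvtColor(im,cv2.COLOR_BGR2HSV)
H,S,V=[h[...,i].astype(int) for i in range(3)]
g=blob((H>60)&(H<90)&(S>50),(120,180,260,300))
r=cv2.minAreaRect(g);print('mat',r,onz(p,r[0],.003))
b=cv2.boxPoints(r);P=[onz(p,q,.003)[:2] for q in b];print(np.round(P,3).tolist())
for n,uv,z in [('can',(296,220),.072),('jar',(366,219),.084),('bot',(331.5,254),.094),('cast',(330,221),.056),('plate',(481,207),.028),('disc',(483,231),.017),('dent',(481,263),.01),('postL',(447,180),.083),('tray1',(277,190),.012),('tray2',(382,186),.012),('tray3',(386,278),.012),('tray4',(279,283),.012)]:
    print(n,np.round(onz(p,uv,z),3))
c=cv2.resize(im[130:300,260:520],None,fx=3,fy=3,interpolation=cv2.INTER_CUBIC);cv2.imwrite('pics/crop0.png',c)
E
```

```text
mat ((189.03627014160156, 238.21917724609375), (104.03695678710938, 85.0721664428711), 4.635463237762451) [0.48757414 0.28626837 0.003     ]
[[0.409, 0.401], [0.586, 0.389], [0.567, 0.171], [0.39, 0.185]]
can [0.519 0.06  0.072]
jar [ 0.519 -0.076  0.084]
bot [ 0.452 -0.009  0.094]
cast [ 0.518 -0.007  0.056]
plate [ 0.547 -0.314  0.028]
disc [ 0.499 -0.32   0.017]
dent [ 0.433 -0.317  0.01 ]
postL [ 0.594 -0.233  0.083]
tray1 [0.586 0.102 0.012]
tray2 [ 0.593 -0.115  0.012]
tray3 [ 0.404 -0.122  0.012]
tray4 [0.394 0.098 0.012]
```

View pics/crop0.png

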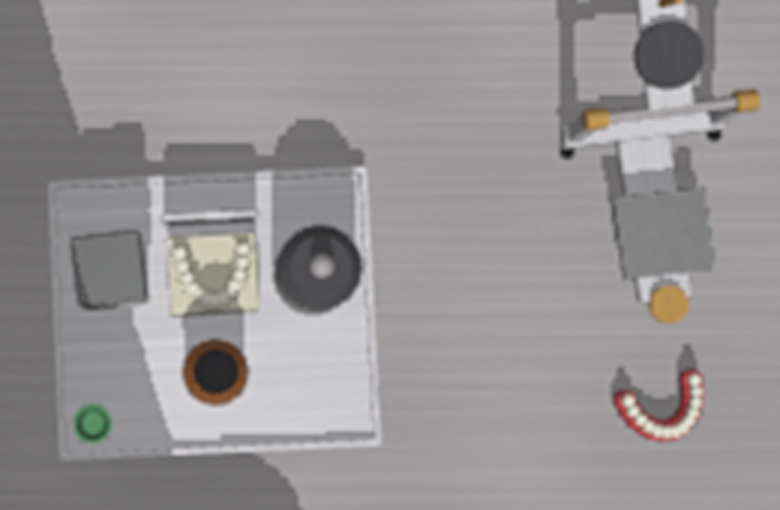

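```bash
python3 -m pendant '[[1,[0.206,0.245,0],[0,0,-25.3]],[1,[0.206,0.245,0],[0,0,-25.3]],[1,[0.206,0.245,0],[0,0,-25.3]],[1,[0.206,0.245,0],[0,0,-25.3]],[1,[0.206,0.245,0],[0,0,-25.3]],[1,[0.206,0.245,0],[0,0,-25.3]],[1,[0.206,0.245,0],[0,0,-25.3]],[1,[0.206,0.245,0],[0,0,-25.3]],[1,[0.206,0.245,0],[0,0,-25.3]]]'
python3 -m pendant '[[1,[0.08,0.31,0],[0,0,0]],[1,[0.08,0.31,0],[0,0,0]],[1,[0.08,0.31,0],[0,0,0]],[1,[0.08,0.31,0],[0,0,0]],[1,[0.08,0.31,0],[0,0,0]],[1,[0.08,0.31,0],[0,0,0]],[1,[0.08,0.31,0],[0,0,0]],[1,[0.08,0.31,0],[0,0,0]],[1,[0.08,0.31,0],[0,0,0]]]'
python3 - <<'E'
from h import *
p=viewer.camera_params('wrist');print(np.round(p['extrinsics'],4).tolist(),p['fx'],p['cx'],p['cy'])
im=viewer.snapshot('wrist');cv2.imwrite('pics/w1.png',im[...,::-1]);np.savez('pics/w1.npz',E=p['extrinsics'])
o=sensors.get_obs();print(o['tool_pos'],o['orientation'],o['joint_pos'],o['force'],o['clock'])
for n,X in [('can',(.519,.06,.072)),('jar',(.519,-.076,.084)),('bot',(.452,-.009,.094)),('cast',(.518,-.007,.056))]: print(n,proj(p,np.array(X)))
E
```

```text
clock: 0.85
tool_pos: [0.3701, 0.296, 0.2267]
orientation: [180.0, 0.0, -0.2]
force: [-0.4, 0.5, -0.7]
opening: 0.0873
gripper_force: 0.0
clock: 1.6
tool_pos: [0.4503, -0.0132, 0.2262]
orientation: [179.9, 0.1, -0.2]
force: [0.2, -0.2, 0.5]
opening: 0.0878
gripper_force: 0.0
[[-0.0032, -1.0, 0.0002, -0.0118], [0.9612, -0.0032, -0.2758, -0.3975], [0.2758, -0.0007, 0.9612, -0.5151], [0.0, 0.0, 0.0, 1.0]] 353.8479667413614 321.608753753648 242.59295392752125
[ 0.45005271 -0.0115958   0.2261632 ] [ 1.79979199e+02  5.01253560e-02 -2.73046346e-01] [ 2.37387148e+01 -1.18430857e+00 -2.62029866e+01 -1.54045379e-03
 -6.50355739e+01  6.59888987e+01] [ 0.62364774 -0.12115647  0.38350087] 1.65
can (np.float64(235.68115591386044), np.float64(147.56547139816178))
jar (np.float64(397.5566519850535), np.float64(147.26658618318152))
bot (np.float64(316.5431871542743), np.float64(229.555149144491))
cast (np.float64(314.3631620798704), np.float64(148.1510439551049))
```

View pics/w1.png

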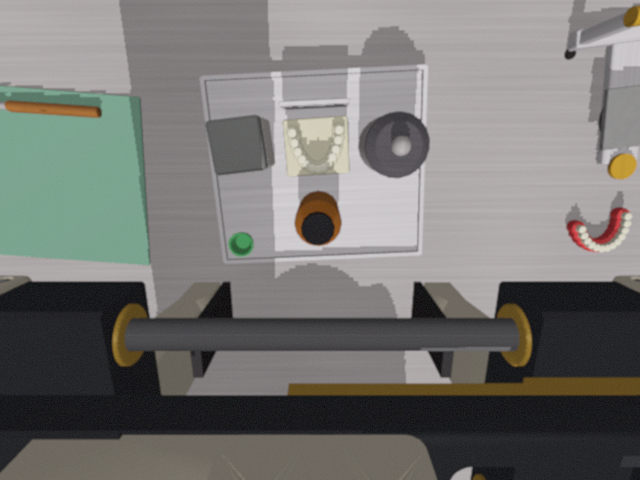

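The wrist view shows the bottle cap at about (318,229), canister lid (237,144), jar lid (396,145) and the cast base with corners (286,119)–(349,175). The front teeth face -x.

```bash
python3 - <<'E'
from h import *
p=dict(viewer.camera_params('wrist'));p['extrinsics']=np.load('pics/w1.npz')['E']
im=cv2.imread('pics/w1.png');h=cv2.cvtColor(im,cv2.COLOR_BGR2HSV);H,S,V=[h[...,i].astype(int) for i in range(3)]
c=blob(V<45,(290,195,345,250));print('cap',onz(p,cv2.minEnclosingCircle(c)[0],.094),cv2.minEnclosingCircle(c))
c=blob((S<40)&(V<105),(355,105,435,180));print('jar',onz(p,cv2.minEnclosingCircle(c)[0],.074),cv2.minEnclosingCircle(c))
print('knob',onz(p,(402,146),.084))
for q in [(206,122),(258,116),(267,167),(217,174)]: print('can',onz(p,q,.072)[:2])
for q in [(286,120),(349,118),(349,175),(287,176)]: print('cast',onz(p,q,.042)[:2])
E
```

```text
cap [ 0.45361986 -0.00982175  0.094     ] ((317.5, 227.69354248046875), 15.701617240905762)
jar [ 0.52243665 -0.0745625   0.074     ] ((393.64862060546875, 142.872802734375), 34.89365768432617)
knob [ 0.51999367 -0.0795961   0.084     ]
can [0.53980488 0.08345738]
can [0.54441484 0.03955928]
can [0.50261525 0.03395212]
can [0.49676866 0.07787173]
cast [0.54280925 0.0191017 ]
cast [ 0.54435786 -0.03872916]
cast [ 0.49279513 -0.0396625 ]
cast [0.49204448 0.01971768]
```

```bash
python3 -m pendant '[[1,[0.003,-0.001,0.189],[0,0,0]],[1,[0.003,-0.001,0.189],[0,0,0]],[1,[0.003,-0.001,0.189],[0,0,0]],[1,[0.003,-0.001,0.189],[0,0,0]],[1,[0.003,-0.001,0.189],[0,0,0]],[1,[0.003,-0.001,0.189],[0,0,0]],[1,[0.003,-0.001,0.189],[0,0,0]]]'
python3 -m pendant '[[-1,[0,0,0],[0,0,0]],[-1,[0,0,0],[0,0,0]],[-1,[0,0,0],[0,0,0]],[-1,[0,0,0],[0,0,0]],[-1,[0,0,0],[0,0,0]],[-1,[0,0,0],[0,0,0]]]'
```

```text
clock: 2.23
tool_pos: [0.4524, -0.008, 0.037]
orientation: [179.9, 0.2, 0.1]
force: [0.4, 0.4, 0.2]
opening: 0.0875
gripper_force: 0.0
clock: 2.73
tool_pos: [0.4533, -0.0083, 0.0382]
orientation: [-180.0, -0.1, -0.0]
force: [-0.7, -0.3, -0.6]
opening: 0.0532
gripper_force: 0.0
```

```bash
python3 -m pendant '[[-1,[0,0,0],[0,0,0]],[-1,[0,0,0],[0,0,0]],[-1,[0,0,0],[0,0,0]],[-1,[0,0,0],[0,0,0]],[-1,[0,0,-0.01],[0,0,0]],[-1,[0,0,-0.03],[0,0,0]],[-1,[0,0,-0.06],[0,0,0]],[-1,[0,0,-0.09],[0,0,0]],[-1,[0,0,-0.1],[0,0,0]],[-1,[0,0,-0.1],[0,0,0]]]'
```

```text
clock: 3.57
tool_pos: [0.4546, -0.0078, 0.1402]
orientation: [-179.9, -0.3, 0.0]
force: [-0.4, -0.1, -1.3]
opening: 0.0437
gripper_force: 30.0
```

```bash
python3 -m pendant '[[-1,[0,-0.012,0],[0,0,0]],[-1,[-0.002,-0.042,0],[0,0,0]],[-1,[-0.004,-0.08,0],[0,0,0]],[-1,[-0.005,-0.12,0],[0,0,0]],[-1,[-0.007,-0.16,0],[0,0,0]],[-1,[-0.009,-0.2,0],[0,0,0]],[-1,[-0.01,-0.24,0],[0,0,0]],[-1,[-0.01,-0.275,0],[0,0,0]],[-1,[-0.01,-0.295,0],[0,0,0]],[-1,[-0.01,-0.295,0],[0,0,0]]]'
python3 -m pendant '[[-1,[0,0,0.02],[0,0,0]],[-1,[0,0,0.05],[0,0,0]],[-1,[0,0,0.08],[0,0,0]],[-1,[0,0,0.095],[0,0,0]],[-1,[0,0,0.099],[0,0,0]],[-1,[0,0,0.102],[0,0,0]],[-1,[0,0,0.102],[0,0,0]]]'
```

```text
clock: 4.4
tool_pos: [0.4428, 0.29, 0.136]
orientation: [180.0, 0.0, 0.2]
force: [0.4, -0.2, -2.2]
opening: 0.0431
gripper_force: 30.0
clock: 4.98
tool_pos: [0.4423, 0.2849, 0.0353]
orientation: [179.8, 0.1, -0.0]
force: [0.2, 0.2, -1.9]
opening: 0.0435
gripper_force: 30.0
```

```bash
python3 -m pendant '[[1,[0,0,0.001],[0,0,0]],[1,[0,0,0.001],[0,0,0]],[1,[0,0,0.001],[0,0,0]],[1,[0,0,0.001],[0,0,0]],[1,[0,0,0.001],[0,0,0]],[1,[0,0,-0.03],[0,0,0]],[1,[0,0,-0.07],[0,0,0]],[1,[0,0,-0.11],[0,0,0]],[1,[0,0,-0.15],[0,0,0]],[1,[0,0,-0.189],[0,0,0]]]'
python3 -m pendant '[[1,[0.007,0.02,0],[0,0,7]],[1,[0.015,0.045,0],[0,0,14]],[1,[0.024,0.07,0],[0,0,21]],[1,[0.032,0.095,0],[0,0,28]],[1,[0.04,0.12,0],[0,0,35]],[1,[0.05,0.145,0],[0,0,42]],[1,[0.06,0.17,0],[0,0,49]],[1,[0.065,0.195,0],[0,0,56]],[1,[0.072,0.215,0],[0,0,63]],[1,[0.077,0.227,0],[0,0,70]]]'
python3 -m pendant '[[1,[0,0,0],[0,0,7]],[1,[0,0,0],[0,0,13]],[1,[0,0,0],[0,0,13]]]'
python3 - <<'E'
from h import *
p=viewer.camera_params('wrist');im=viewer.snapshot('wrist');cv2.imwrite('pics/w2.png',im[...,::-1])
o=sensors.get_obs();print(o['tool_pos'],o['orientation'],o['clock'])
E
```

```text
clock: 5.82
tool_pos: [0.4428, 0.2863, 0.227]
orientation: [-180.0, -0.0, -0.0]
force: [0.8, 0.5, -0.1]
opening: 0.0874
gripper_force: 0.0
clock: 6.65
tool_pos: [0.5202, 0.0577, 0.2247]
orientation: [-180.0, -0.0, -70.4]
force: [0.4, 1.0, -0.1]
opening: 0.0878
gripper_force: 0.0
clock: 6.9
tool_pos: [0.52, 0.0591, 0.2245]
orientation: [180.0, 0.0, -83.3]
force: [0.9, 0.1, 0.7]
opening: 0.0874
gripper_force: 0.0
[0.51998114 0.05937089 0.22458138] [-1.79998980e+02  1.66675060e-03 -8.29305839e+01] 6.95
```

View pics/w2.png

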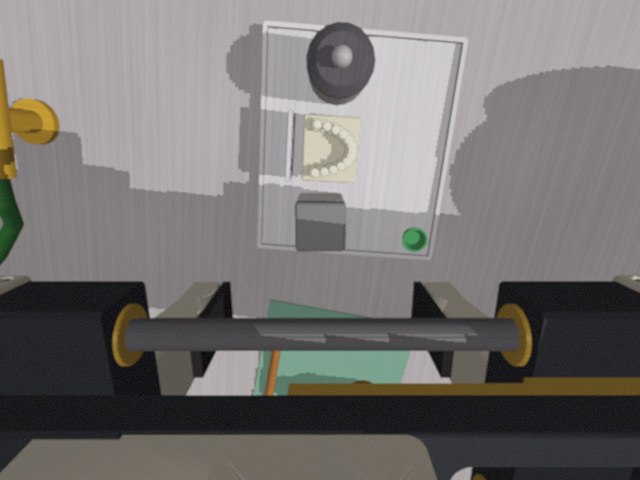

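The canister lies square in this view at columns 296–346, centred at 321 on the finger midline, so I can descend.

```bash
python3 -m pendant '[[1,[0,0,0.04],[0,0,0]],[1,[0,0,0.08],[0,0,0]],[1,[0,0,0.12],[0,0,0]],[1,[0,0,0.16],[0,0,0]],[1,[0,0,0.185],[0,0,0]],[1,[0,0,0.191],[0,0,0]],[-1,[0,0,0.191],[0,0,0]],[-1,[0,0,0.191],[0,0,0]],[-1,[0,0,0.191],[0,0,0]],[-1,[0,0,0.191],[0,0,0]]]'
python3 -m pendant '[[-1,[0,0,0],[0,0,0]],[-1,[0,0,0],[0,0,0]],[-1,[0,0,0],[0,0,0]],[-1,[0,0,0],[0,0,0]],[-1,[0,0,-0.01],[0,0,0]],[-1,[0,0,-0.03],[0,0,0]],[-1,[0,0,-0.06],[0,0,0]],[-1,[0,0,-0.09],[0,0,0]],[-1,[0,0,-0.1],[0,0,0]],[-1,[0,0,-0.1],[0,0,0]]]'
```

```text
clock: 7.78
tool_pos: [0.5214, 0.0603, 0.0356]
orientation: [-179.8, 0.1, -83.0]
force: [-0.5, 0.1, -0.3]
opening: 0.0663
gripper_force: 0.0
clock: 8.62
tool_pos: [0.5217, 0.0602, 0.137]
orientation: [-179.7, 0.1, -83.0]
force: [0.6, -0.1, -1.1]
opening: 0.0461
gripper_force: 30.0
```

```bash
python3 -m pendant '[[-1,[-0.012,0,0],[0,0,0]],[-1,[-0.042,-0.004,0],[0,0,0]],[-1,[-0.08,-0.007,0],[0,0,0]],[-1,[-0.12,-0.01,0],[0,0,0]],[-1,[-0.16,-0.014,0],[0,0,0]],[-1,[-0.2,-0.018,0],[0,0,0]],[-1,[-0.24,-0.021,0],[0,0,0]],[-1,[-0.275,-0.025,0],[0,0,0]],[-1,[-0.294,-0.026,0],[0,0,0]],[-1,[-0.294,-0.026,0],[0,0,0]]]'
python3 -m pendant '[[-1,[0,0,0.02],[0,0,0]],[-1,[0,0,0.05],[0,0,0]],[-1,[0,0,0.08],[0,0,0]],[-1,[0,0,0.095],[0,0,0]],[-1,[0,0,0.099],[0,0,0]],[-1,[0,0,0.102],[0,0,0]],[-1,[0,0,0.102],[0,0,0]]]'
```

```text
clock: 9.45
tool_pos: [0.5089, 0.3582, 0.1314]
orientation: [179.9, -0.1, -82.8]
force: [0.6, 0.2, -1.8]
opening: 0.0458
gripper_force: 30.0
clock: 10.03
tool_pos: [0.5088, 0.3531, 0.0312]
orientation: [179.9, -0.1, -83.0]
force: [0.3, -0.2, -0.6]
opening: 0.0459
gripper_force: 30.0
```

```bash
python3 -m pendant '[[1,[0,0,0.0005],[0,0,0]],[1,[0,0,0.0005],[0,0,0]],[1,[0,0,0.0005],[0,0,0]],[1,[0,0,0.0005],[0,0,0]],[1,[0,0,0.0005],[0,0,0]],[1,[0,0,-0.03],[0,0,0]],[1,[0,0,-0.07],[0,0,0]],[1,[0,0,-0.11],[0,0,0]],[1,[0,0,-0.15],[0,0,0]],[1,[0,0,-0.189],[0,0,0]]]'
python3 -m pendant '[[1,[0.03,0.003,0],[0,0,0]],[1,[0.07,0.007,0],[0,0,0]],[1,[0.11,0.011,0],[0,0,0]],[1,[0.15,0.015,0],[0,0,0]],[1,[0.19,0.019,0],[0,0,0]],[1,[0.23,0.023,0],[0,0,0]],[1,[0.27,0.027,0],[0,0,0]],[1,[0.31,0.031,0],[0,0,0]],[1,[0.35,0.035,0],[0,0,0]],[1,[0.385,0.038,0],[0,0,0]]]'
python3 -m pendant '[[1,[0.025,0.002,0],[0,0,0]],[1,[0.044,0.003,0],[0,0,0]],[1,[0.044,0.003,0],[0,0,0]]]'
python3 - <<'E'
from h import *
p=viewer.camera_params('wrist');im=viewer.snapshot('wrist');cv2.imwrite('pics/w3.png',im[...,::-1])
o=sensors.get_obs();print(o['tool_pos'],o['orientation'],o['clock'])
E
```

```text
clock: 10.87
tool_pos: [0.5099, 0.3543, 0.2228]
orientation: [-180.0, 0.0, -83.0]
force: [1.0, 1.7, -0.9]
opening: 0.0874
gripper_force: 0.0
clock: 11.7
tool_pos: [0.5186, -0.0344, 0.2209]
orientation: [-180.0, 0.0, -83.0]
force: [1.5, 0.3, 0.4]
opening: 0.0877
gripper_force: 0.0
clock: 11.95
tool_pos: [0.5213, -0.0792, 0.2205]
orientation: [180.0, -0.0, -83.2]
force: [-0.1, -0.3, -1.0]
opening: 0.0878
gripper_force: 0.0
[ 0.52133826 -0.07792722  0.22051204] [ 1.79995407e+02 -1.50796302e-03 -8.31855363e+01] 12.0
```

View pics/w3.png

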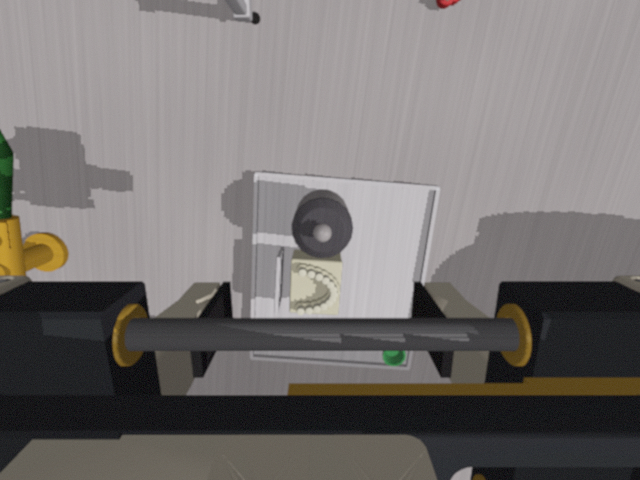

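The jar lid is centred at (323,229) on the finger midline, so I descend.

```bash
python3 -m pendant '[[1,[0,0,0.04],[0,0,0]],[1,[0,0,0.08],[0,0,0]],[1,[0,0,0.12],[0,0,0]],[1,[0,0,0.16],[0,0,0]],[1,[0,0,0.18],[0,0,0]],[1,[0,0,0.1855],[0,0,0]],[-1,[0,0,0.1855],[0,0,0]],[-1,[0,0,0.1855],[0,0,0]],[-1,[0,0,0.1855],[0,0,0]],[-1,[0,0,0.1855],[0,0,0]]]'
python3 -m pendant '[[-1,[0,0,0],[0,0,0]],[-1,[0,0,0],[0,0,0]],[-1,[0,0,0],[0,0,0]],[-1,[0,0,0],[0,0,0]],[-1,[0,0,-0.01],[0,0,0]],[-1,[0,0,-0.03],[0,0,0]],[-1,[0,0,-0.06],[0,0,0]],[-1,[0,0,-0.09],[0,0,0]],[-1,[0,0,-0.1],[0,0,0]],[-1,[0,0,-0.1],[0,0,0]]]'
python3 -m pendant '[[-1,[-0.012,0,0],[0,0,0]],[-1,[-0.042,-0.004,0],[0,0,0]],[-1,[-0.08,-0.007,0],[0,0,0]],[-1,[-0.12,-0.01,0],[0,0,0]],[-1,[-0.16,-0.014,0],[0,0,0]],[-1,[-0.2,-0.018,0],[0,0,0]],[-1,[-0.24,-0.021,0],[0,0,0]],[-1,[-0.275,-0.025,0],[0,0,0]],[-1,[-0.294,-0.026,0],[0,0,0]],[-1,[-0.294,-0.026,0],[0,0,0]]]'
```

```text
clock: 12.83
tool_pos: [0.523, -0.0758, 0.0369]
orientation: [-179.8, 0.0, -83.0]
force: [-0.3, 0.1, 0.1]
opening: 0.0664
gripper_force: 0.0
clock: 13.67
tool_pos: [0.5234, -0.076, 0.1387]
orientation: [-179.6, 0.0, -83.0]
force: [0.4, 0.4, -3.1]
opening: 0.0555
gripper_force: 30.0
clock: 14.5
tool_pos: [0.5105, 0.2225, 0.1332]
orientation: [179.9, -0.0, -82.8]
force: [0.6, -0.1, -2.5]
opening: 0.0553
gripper_force: 30.0
```

```bash
python3 -m pendant '[[-1,[0,0,0.02],[0,0,0]],[-1,[0,0,0.05],[0,0,0]],[-1,[0,0,0.08],[0,0,0]],[-1,[0,0,0.095],[0,0,0]],[-1,[0,0,0.099],[0,0,0]],[-1,[0,0,0.102],[0,0,0]],[-1,[0,0,0.102],[0,0,0]]]'
python3 -m pendant '[[1,[0,0,0.0005],[0,0,0]],[1,[0,0,0.0005],[0,0,0]],[1,[0,0,0.0005],[0,0,0]],[1,[0,0,0.0005],[0,0,0]],[1,[0,0,0.0005],[0,0,0]],[1,[0,0,-0.03],[0,0,0]],[1,[0,0,-0.07],[0,0,0]],[1,[0,0,-0.11],[0,0,0]],[1,[0,0,-0.15],[0,0,0]],[1,[0,0,-0.189],[0,0,0]]]'
python3 -m pendant '[[1,[0.037,0.007,0],[0,0,-7]],[1,[0.075,0.014,0],[0,0,-14]],[1,[0.112,0.02,0],[0,0,-21]],[1,[0.15,0.027,0],[0,0,-28]],[1,[0.187,0.034,0],[0,0,-35]],[1,[0.225,0.041,0],[0,0,-42]],[1,[0.262,0.048,0],[0,0,-49]],[1,[0.3,0.054,0],[0,0,-56]],[1,[0.337,0.061,0],[0,0,-63]],[1,[0.375,0.068,0],[0,0,-70]]]'
python3 -m pendant '[[1,[0.006,0.04,0],[0,0,-7]],[1,[0.013,0.08,0],[0,0,-13]],[1,[0.02,0.12,0],[0,0,-13]],[1,[0.026,0.15,0],[0,0,-13]],[1,[0.026,0.15,0],[0,0,-13]]]'
python3 - <<'E'
from h import *
p=viewer.camera_params('wrist');im=viewer.snapshot('wrist');cv2.imwrite('pics/w4.png',im[...,::-1]);np.savez('pics/w4.npz',E=p['extrinsics'])
o=sensors.get_obs();print(o['tool_pos'],o['orientation'],o['clock'])
E
```

```text
clock: 15.08
tool_pos: [0.5094, 0.2173, 0.0328]
orientation: [179.8, -0.1, -83.0]
force: [-3.6, -2.9, 5.1]
opening: 0.0553
gripper_force: 30.0
clock: 15.92
tool_pos: [0.5114, 0.2184, 0.2243]
orientation: [-180.0, 0.0, -83.0]
force: [0.7, 1.1, -0.5]
opening: 0.0877
gripper_force: 0.0
clock: 16.75
tool_pos: [0.4902, -0.1519, 0.2222]
orientation: [-180.0, -0.0, -16.8]
force: [0.7, 0.1, 0.6]
opening: 0.0877
gripper_force: 0.0
clock: 17.17
tool_pos: [0.4701, -0.3062, 0.2215]
orientation: [179.9, 0.1, -4.4]
force: [1.3, 1.2, 0.4]
opening: 0.0875
gripper_force: 0.0
[ 0.47023638 -0.30410145  0.22137892] [ 1.79996588e+02  6.52109914e-02 -4.43362025e+00] 17.2167
```

View pics/w4.png

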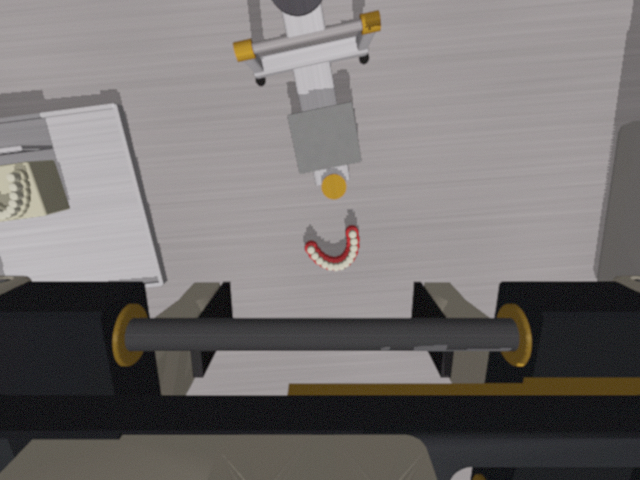

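The plate shows with corners at about (288,114), (351,103), (361,161) and (298,173), and the disc at (333,186). I'll get a refined fit and check the mat from the top camera.

```bash
python3 - <<'E'
from h import *
p=dict(viewer.camera_params('wrist'));p['extrinsics']=np.load('pics/w4.npz')['E']
P=np.array([onz(p,q,.028)[:2] for q in [(288,114),(351,103),(361,161),(298,173)]]);print(np.round(P,4).tolist(),P.mean(0))
f=(P[0]+P[1])/2-(P[2]+P[3])/2; l=(P[0]+P[3])/2-(P[1]+P[2])/2
print('yaw',np.degrees(np.arctan2(f[1],f[0])),np.degrees(np.arctan2(-l[0],l[1])),np.linalg.norm(f),np.linalg.norm(l))
print('disc',onz(p,(333.5,186),.017)[:2])
im=viewer.snapshot('top')[...,::-1];cv2.imwrite('pics/t2.png',cv2.resize(im[170:300,120:400],None,fx=2.5,fy=2.5))
E
```

```text
[[0.5704, -0.2823], [0.5755, -0.3418], [0.5221, -0.3487], [0.5153, -0.2865]] [ 0.54582462 -0.3148115 ]
yaw 5.868874886635046 5.619597126484603 0.05450812168445226 0.06113958886373101
disc [ 0.49864182 -0.32067919]
```

View pics/t2.png

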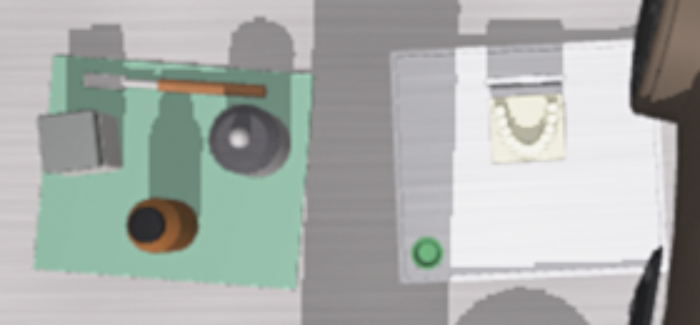

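The top view shows all three containers upright on the mat, with the cast alone on the tray.

```bash
python3 -m pendant '[[1,[0.003,-0.035,0],[0,0,-4.9]],[1,[0.006,-0.07,0],[0,0,-4.9]],[1,[0.009,-0.105,0],[0,0,-4.9]],[1,[0.012,-0.14,0],[0,0,-4.9]],[1,[0.015,-0.175,0],[0,0,-4.9]],[1,[0.018,-0.21,0],[0,0,-4.9]],[1,[0.021,-0.25,0],[0,0,-4.9]],[1,[0.024,-0.28,0],[0,0,-4.9]],[1,[0.025,-0.297,0],[0,0,-4.9]],[1,[0.025,-0.297,0],[0,0,-4.9]]]'
python3 - <<'E'
from h import *
p=viewer.camera_params('wrist');im=viewer.snapshot('wrist');cv2.imwrite('pics/w5.png',im[...,::-1]);np.savez('pics/w5.npz',E=p['extrinsics'])
o=sensors.get_obs();print(o['tool_pos'],o['orientation'],o['clock'])
c=blob((cv2.cvtColor(im,cv2.COLOR_RGB2HSV)[...,1]>25)&(im[...,0]>120),(260,180,380,280))
r=cv2.minAreaRect(c);print(r,cv2.boundingRect(c))
E
```

```text
clock: 18.1
tool_pos: [0.518, -0.0026, 0.2222]
orientation: [-180.0, -0.0, 1.0]
force: [0.7, -0.8, 0.7]
opening: 0.0877
gripper_force: 0.0
[ 0.51761217 -0.00397708  0.22213884] [-1.79982685e+02 -1.33455664e-02  9.93793470e-01] 18.15
((327.7806396484375, 217.29690551757812), (51.538818359375, 60.34000778198242), 87.79740142822266) (297, 191, 62, 54)
```

View pics/w5.png

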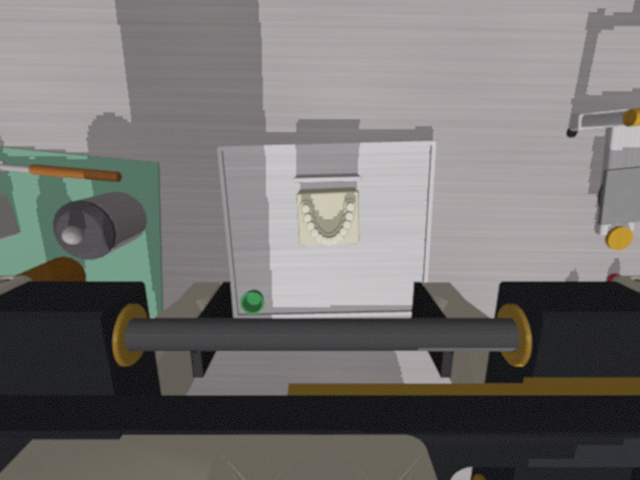

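The cast base is at columns 297–358 and rows 191–245, centred at column 328. The finger midline is 321.6, so I shift 6 mm towards -y.

```bash
python3 - <<'E'
from h import *
p=dict(viewer.camera_params('wrist'));p['extrinsics']=np.load('pics/w5.npz')['E']
P=np.array([onz(p,q,.042)[:2] for q in [(297,193),(357,190),(359,244),(299,246)]]);print(np.round(P,4).tolist(),P.mean(0))
E
python3 -m pendant '[[1,[0,0.006,0.03],[0,0,-1.5]],[1,[0,0.006,0.07],[0,0,-1.5]],[1,[0,0.006,0.11],[0,0,-1.5]],[1,[0,0.006,0.13],[0,0,-1.5]],[1,[0,0.006,0.13],[0,0,-1.5]]]'
```

```text
[[0.5437, 0.0217], [0.5477, -0.0357], [0.4939, -0.0402], [0.4907, 0.0197]] [ 0.51902025 -0.00863888]
clock: 18.57
tool_pos: [0.5141, -0.0137, 0.0877]
orientation: [179.9, 0.5, 2.2]
force: [-1.2, -0.4, -0.1]
opening: 0.0877
gripper_force: 0.0
```

```bash
python3 -m pendant '[[1,[0,0,0.02],[0,0,0]],[1,[0,0,0.05],[0,0,0]],[1,[0,0,0.07],[0,0,0]],[1,[0,0,0.08],[0,0,0]],[1,[0,0,0.08],[0,0,0]],[-1,[0,0,0.08],[0,0,0]],[-1,[0,0,0.08],[0,0,0]],[-1,[0,0,0.08],[0,0,0]],[-1,[0,0,0.08],[0,0,0]],[-1,[0,0,0.08],[0,0,0]]]'
python3 -m pendant '[[-1,[0,0,0],[0,0,0]],[-1,[0,0,0],[0,0,0]],[-1,[0,0,0],[0,0,0]],[-1,[0,0,0],[0,0,0]]]'
```

```text
clock: 19.4
tool_pos: [0.5188, -0.0123, 0.0132]
orientation: [-180.0, -0.1, 2.3]
force: [0.2, -0.3, -0.2]
opening: 0.0603
gripper_force: 8.9
clock: 19.73
tool_pos: [0.5188, -0.0123, 0.0132]
orientation: [-180.0, -0.1, 2.3]
force: [-0.9, 1.4, 7.3]
opening: 0.0601
gripper_force: 30.0
```

```bash
python3 -m pendant '[[-1,[0,0,-0.005],[0,0,0]],[-1,[0,0,-0.02],[0,0,0]],[-1,[0,0,-0.045],[0,0,0]],[-1,[0,0,-0.075],[0,0,0]],[-1,[0,0,-0.1],[0,0,0]],[-1,[0,0,-0.11],[0,0,0]],[-1,[0,0,-0.11],[0,0,0]]]'
python3 -m pendant '[[-1,[0,0.012,0],[0,0,0]],[-1,[0.002,0.042,0],[0,0,-1]],[-1,[0.004,0.08,0],[0,0,-2]],[-1,[0.006,0.12,0],[0,0,-3.8]],[-1,[0.008,0.16,0],[0,0,-3.8]],[-1,[0.01,0.2,0],[0,0,-3.8]],[-1,[0.012,0.24,0],[0,0,-3.8]],[-1,[0.014,0.28,0],[0,0,-3.8]],[-1,[0.015,0.304,0],[0,0,-3.8]],[-1,[0.015,0.304,0],[0,0,-3.8]]]'
python3 - <<'E'
from h import *
p=viewer.camera_params('wrist');im=viewer.snapshot('wrist');cv2.imwrite('pics/w6.png',im[...,::-1]);np.savez('pics/w6.npz',E=p['extrinsics'])
for i in range(3): viewer.snapshot('top');o=sensors.get_obs();print(o['tool_pos'],o['orientation'],o['clock'],o['gripper_force'])
E
```

```text
clock: 20.32
tool_pos: [0.5191, -0.0125, 0.1246]
orientation: [-179.9, -0.3, 2.2]
force: [0.2, 0.1, -3.7]
opening: 0.0598
gripper_force: 30.0
clock: 21.15
tool_pos: [0.5429, -0.3205, 0.1187]
orientation: [-179.9, 0.2, 5.8]
force: [0.5, -0.2, -1.2]
opening: 0.0602
gripper_force: 30.0
[ 0.54265918 -0.31708444  0.11897079] [-179.88315099    0.24564362    5.86902095] 21.25 29.998906552791595
[ 0.54299913 -0.31617113  0.11956003] [-179.89533865    0.20592948    5.94269084] 21.3 29.998997747898102
[ 0.54347364 -0.31554123  0.12021916] [-1.79918620e+02  1.58457221e-01  6.01387407e+00] 21.35 29.99904155731201
```

View pics/w6.png

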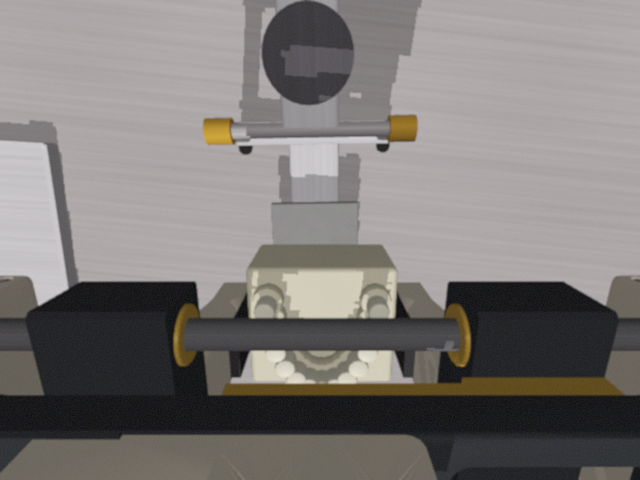

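The plate's rear edge runs from (272,203) to (358,203), level, so the yaw matches. Its mid column is 315 and the cast's is 322, so I compute the offset.

```bash
python3 - <<'E'
from h import *
p=dict(viewer.camera_params('wrist'));p['extrinsics']=np.load('pics/w6.npz')['E']
a,b=onz(p,(272,203),.028)[:2],onz(p,(358.5,203),.028)[:2];d=a-b;y=np.arctan2(-d[0],d[1])
print(a,b,np.linalg.norm(d),np.degrees(y),'centre',(a+b)/2-.028*np.array([np.cos(y),np.sin(y)]))
# cast: rear base edge, bottom corners top (259,245),(385,245)
for i in range(2): viewer.snapshot('top')
o=sensors.get_obs();print(o['tool_pos'],o['orientation'])
q=dict(viewer.camera_params('wrist'))
# cast rear top edge in view w6: 36mm base, held with grasp point 24 above its underside -> top 12mm above grasp point
for uv in [(249,270),(396,270)]: print(onz(p,uv,.119+.019+.012))
E
```

```text
[ 0.57022389 -0.28208791] [ 0.5765189  -0.34331407] 0.06154892215890177 5.870274123821795 centre [ 0.54551823 -0.31556473]
[ 0.54427673 -0.31499909  0.12132464] [-1.79962537e+02  6.70871789e-02  6.09832508e+00]
[ 0.56616452 -0.29014917  0.15      ]
[ 0.57196106 -0.34633406  0.15      ]
```

```bash
python3 -m pendant '[[-1,[0,0.001,0.01],[0,0,0]],[-1,[0,0.001,0.03],[0,0,0]],[-1,[0,0.001,0.055],[0,0,0]],[-1,[0,0.001,0.072],[0,0,0]],[-1,[0,0.001,0.08],[0,0,0]],[-1,[0,0.001,0.083],[0,0,0]],[-1,[0,0.001,0.083],[0,0,0]],[-1,[0,0.001,0.083],[0,0,0]],[-1,[0,0.001,0.083],[0,0,0]]]'
python3 -m pendant '[[-1,[0,0,0.001],[0,0,0]],[-1,[0,0,0.0015],[0,0,0]],[-1,[0,0,0.002],[0,0,0]],[-1,[0,0,0.002],[0,0,0]],[-1,[0,0,0.002],[0,0,0]]]'
```

```text
clock: 22.2
tool_pos: [0.5458, -0.3171, 0.0403]
orientation: [179.9, -0.1, 6.1]
force: [0.0, -0.1, -2.1]
opening: 0.0597
gripper_force: 30.0
clock: 22.62
tool_pos: [0.5448, -0.317, 0.0372]
orientation: [180.0, -0.0, 6.0]
force: [-0.5, 0.3, -3.0]
opening: 0.0599
gripper_force: 30.0
```

Still hanging (about 2 N). Continuing down gently.

```bash
python3 -m pendant '[[-1,[0,0,0.0005],[0,0,0]],[-1,[0,0,0.001],[0,0,0]],[-1,[0,0,0.001],[0,0,0]],[-1,[0,0,0.001],[0,0,0]]]'
python3 -m pendant '[[-1,[0,0,0.0005],[0,0,0]],[-1,[0,0,0.001],[0,0,0]],[-1,[0,0,0.001],[0,0,0]],[-1,[0,0,0.001],[0,0,0]]]'
```

```text
clock: 22.95
tool_pos: [0.5448, -0.3169, 0.036]
orientation: [-180.0, 0.0, 6.0]
force: [0.7, -0.1, -2.1]
opening: 0.0599
gripper_force: 30.0
clock: 23.28
tool_pos: [0.5448, -0.317, 0.0353]
orientation: [180.0, -0.0, 6.0]
force: [-0.9, -0.2, -0.4]
opening: 0.0595
gripper_force: 30.0
```

```bash
python3 -m pendant '[[1,[0,0,0.0005],[0,0,0]],[1,[0,0,0.0005],[0,0,0]],[1,[0,0,0.0005],[0,0,0]],[1,[0,0,0.0005],[0,0,0]],[1,[0,0,0.0005],[0,0,0]],[1,[0,0,-0.02],[0,0,0]],[1,[0,0,-0.06],[0,0,0]],[1,[0,0,-0.1],[0,0,0]],[1,[0,0,-0.14],[0,0,0]],[1,[0,0,-0.18],[0,0,0]]]'
python3 -m pendant '[[1,[-0.02,-0.03,0],[0,0,0]],[1,[-0.04,-0.06,0],[0,0,0]],[1,[-0.06,-0.06,0],[0,0,0]],[1,[-0.06,-0.06,0],[0,0,0]],[1,[-0.06,-0.06,0],[0,0,0]]]'
python3 - <<'E'
from h import *
p=viewer.camera_params('wrist');im=viewer.snapshot('wrist');cv2.imwrite('pics/w7.png',im[...,::-1]);np.savez('pics/w7.npz',E=p['extrinsics'])
o=sensors.get_obs();print(o['tool_pos'],o['orientation'],o['clock'])
E
```

```text
clock: 24.12
tool_pos: [0.5444, -0.3169, 0.2171]
orientation: [180.0, 0.0, 6.0]
force: [0.9, 0.3, 0.2]
opening: 0.0876
gripper_force: 0.0
clock: 24.53
tool_pos: [0.4784, -0.2634, 0.216]
orientation: [180.0, -0.1, 6.1]
force: [0.8, 0.5, 0.3]
opening: 0.0877
gripper_force: 0.0
[ 0.47911395 -0.2637422   0.21571373] [ 1.79966428e+02 -7.23492042e-02  6.04929239e+00] 24.5833
```

View pics/w7.png

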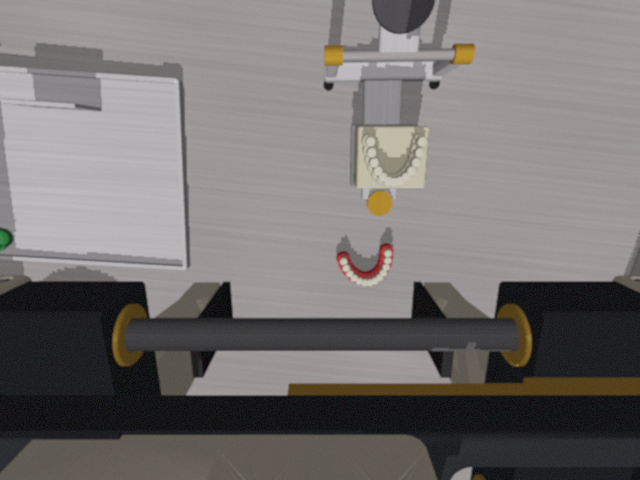

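```bash
python3 - <<'E'
from h import *
p=dict(viewer.camera_params('wrist'));p['extrinsics']=np.load('pics/w7.npz')['E']
P=np.array([onz(p,q,.064)[:2] for q in [(357,128),(428,127),(424,187),(358,188)]]);print(np.round(P,4).tolist(),P.mean(0))
E
python3 -m pendant '[[1,[0.005,-0.03,0],[0,0,0]],[1,[0.012,-0.07,0],[0,0,0]],[1,[0.019,-0.11,0],[0,0,0]],[1,[0.026,-0.15,0],[0,0,0]],[1,[0.033,-0.19,0],[0,0,0]],[1,[0.04,-0.23,0],[0,0,0]],[1,[0.047,-0.27,0],[0,0,0]],[1,[0.054,-0.31,0],[0,0,0]],[1,[0.06,-0.34,0],[0,0,0]],[1,[0.06,-0.34,0],[0,0,0]]]'
python3 -m pendant '[[1,[0.006,-0.035,0],[0,0,0]],[1,[0.012,-0.07,0],[0,0,0]],[1,[0.018,-0.105,0],[0,0,0]],[1,[0.023,-0.136,0],[0,0,0]],[1,[0.023,-0.136,0],[0,0,0]],[1,[0.023,-0.136,0],[0,0,0]]]'
python3 - <<'E'
from h import *
p=viewer.camera_params('wrist');im=viewer.snapshot('wrist');cv2.imwrite('pics/w8.png',im[...,::-1]);np.savez('pics/w8.npz',E=p['extrinsics'])
o=sensors.get_obs();print(o['tool_pos'],o['orientation'],o['clock'])
E
```

```text
[[0.5659, -0.2839], [0.573, -0.3429], [0.5234, -0.3488], [0.5163, -0.2915]] [ 0.54464293 -0.31676836]
clock: 25.42
tool_pos: [0.5044, 0.0855, 0.2147]
orientation: [-180.0, -0.0, 6.2]
force: [0.6, 1.1, 0.4]
opening: 0.0872
gripper_force: 0.0
clock: 25.92
tool_pos: [0.5118, 0.22, 0.2141]
orientation: [179.9, 0.1, 6.1]
force: [-0.7, -0.2, -0.2]
opening: 0.0879
gripper_force: 0.0
[0.51160209 0.21890539 0.21419484] [1.79942394e+02 7.41907662e-02 6.08566764e+00] 25.9667
```

View pics/w8.png

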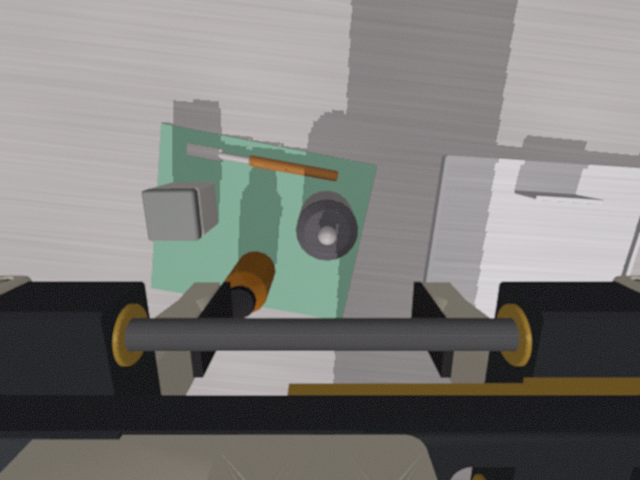

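```bash
python3 - <<'E'
from h import *
p=dict(viewer.camera_params('wrist'))
for f,box,zs,k in [('w8',(295,190,360,262),(.071,.081),(328,236)),('w3',(290,185,355,260),(.074,.084),(323,233)),('w1',(355,105,435,180),(.074,.084),(402,146))]:
    p['extrinsics']=np.load(f'pics/{f}.npz')['E'] if f!='w3' else None
    if f=='w3': continue
    im=cv2.imread(f'pics/{f}.png');h=cv2.cvtColor(im,cv2.COLOR_BGR2HSV).astype(int)
    m=(h[...,1]<60)&(h[...,2]<110); c=blob(m,box); x=cv2.minEnclosingCircle(c)
    print(f,x,onz(p,x[0],zs[0]),'knob',onz(p,k,zs[1]))
# top camera cross-check, jar on tray at start vs on mat
p=viewer.camera_params('top');im=cv2.imread('pics/top0.png')
print('top start knob',onz(p,(260+321/3,130+266/3),.084)); print('top mat knob',onz(p,(120+239/2.5,170+138/2.5),.081))
E
```

```text
w8 ((327.3482360839844, 224.85140991210938), 34.441627502441406) [0.51558584 0.21528635 0.071     ] knob [0.50823904 0.21405431 0.081     ]
w1 ((393.8448181152344, 142.46551513671875), 35.138736724853516) [ 0.5227682  -0.07471111  0.074     ] knob [ 0.51999367 -0.0795961   0.084     ]
top start knob [ 0.51985742 -0.07790452  0.084     ]
top mat knob [0.50893366 0.21515437 0.081     ]
```

```bash
python3 -m pendant '[[1,[0,0.004,0.03],[0,0,0]],[1,[0,0.004,0.07],[0,0,0]],[1,[0,0.004,0.11],[0,0,0]],[1,[0,0.004,0.15],[0,0,0]],[1,[0,0.004,0.175],[0,0,0]],[1,[0,0.004,0.182],[0,0,0]],[-1,[0,0.004,0.182],[0,0,0]],[-1,[0,0.004,0.182],[0,0,0]],[-1,[0,0.004,0.182],[0,0,0]],[-1,[0,0.004,0.182],[0,0,0]]]'
python3 -m pendant '[[-1,[0,0,0],[0,0,0]],[-1,[0,0,0],[0,0,0]],[-1,[0,0,0],[0,0,0]],[-1,[0,0,0],[0,0,0]],[-1,[0,0,-0.01],[0,0,0]],[-1,[0,0,-0.03],[0,0,0]],[-1,[0,0,-0.06],[0,0,0]],[-1,[0,0,-0.09],[0,0,0]],[-1,[0,0,-0.1],[0,0,0]],[-1,[0,0,-0.1],[0,0,0]]]'
python3 -m pendant '[[-1,[-0.001,0.012,0],[0,0,0]],[-1,[-0.003,0.042,0],[0,0,0]],[-1,[-0.006,0.08,0],[0,0,0]],[-1,[-0.009,0.12,0],[0,0,0]],[-1,[-0.012,0.16,0],[0,0,0]],[-1,[-0.014,0.2,0],[0,0,0]],[-1,[-0.017,0.24,0],[0,0,0]],[-1,[-0.02,0.275,0],[0,0,0]],[-1,[-0.021,0.293,0],[0,0,0]],[-1,[-0.021,0.293,0],[0,0,0]]]'
python3 -m pendant '[[-1,[0,0,0.02],[0,0,0]],[-1,[0,0,0.05],[0,0,0]],[-1,[0,0,0.08],[0,0,0]],[-1,[0,0,0.092],[0,0,0]],[-1,[0,0,0.095],[0,0,0]],[-1,[0,0,0.096],[0,0,0]],[-1,[0,0,0.096],[0,0,0]]]'
```

```text
clock: 26.8
tool_pos: [0.5129, 0.2153, 0.0352]
orientation: [-179.9, -0.2, 6.0]
force: [-0.6, -0.1, -0.1]
opening: 0.0667
gripper_force: 0.0
clock: 27.63
tool_pos: [0.5131, 0.2156, 0.1367]
orientation: [-179.8, -0.3, 6.1]
force: [0.5, 0.2, -3.1]
opening: 0.0554
gripper_force: 30.0
clock: 28.47
tool_pos: [0.5195, -0.0828, 0.1311]
orientation: [180.0, 0.2, 5.8]
force: [-0.0, -0.1, -2.2]
opening: 0.0554
gripper_force: 30.0
clock: 29.05
tool_pos: [0.5192, -0.0793, 0.0357]
orientation: [180.0, 0.3, 6.0]
force: [-0.0, 0.6, -2.3]
opening: 0.055
gripper_force: 30.0
```

```bash
python3 -m pendant '[[-1,[0,0,0.001],[0,0,0]],[1,[0,0,0.001],[0,0,0]],[1,[0,0,0.001],[0,0,0]],[1,[0,0,0.001],[0,0,0]],[1,[0,0,0.001],[0,0,0]],[1,[0,0,0.001],[0,0,0]],[1,[0,0,-0.03],[0,0,0]],[1,[0,0,-0.07],[0,0,0]],[1,[0,0,-0.11],[0,0,0]],[1,[0,0,-0.15],[0,0,0]]]'
python3 -m pendant '[[1,[0.003,-0.03,-0.03],[0,0,0]],[1,[0.006,-0.07,-0.03],[0,0,0]],[1,[0.009,-0.11,-0.03],[0,0,0]],[1,[0.012,-0.15,-0.03],[0,0,0]],[1,[0.015,-0.19,-0.03],[0,0,0]],[1,[0.018,-0.23,-0.03],[0,0,0]],[1,[0.021,-0.27,-0.03],[0,0,0]],[1,[0.024,-0.31,-0.03],[0,0,0]],[1,[0.027,-0.34,-0.03],[0,0,0]],[1,[0.027,-0.34,-0.03],[0,0,0]]]'
python3 -m pendant '[[1,[0.003,-0.035,0],[0,0,0]],[1,[0.006,-0.07,0],[0,0,0]],[1,[0.008,-0.092,0],[0,0,0]],[1,[0.008,-0.092,0],[0,0,0]],[1,[0.008,-0.092,0],[0,0,0]]]'
python3 - <<'E'
from h import *
p=viewer.camera_params('wrist');im=viewer.snapshot('wrist');cv2.imwrite('pics/w9.png',im[...,::-1]);np.savez('pics/w9.npz',E=p['extrinsics'])
o=sensors.get_obs();print(o['tool_pos'],o['orientation'],o['clock'])
E
```

```text
clock: 29.88
tool_pos: [0.5211, -0.0792, 0.1887]
orientation: [180.0, 0.0, 6.0]
force: [2.0, 1.0, 0.4]
opening: 0.0875
gripper_force: 0.0
clock: 30.72
tool_pos: [0.5127, 0.2668, 0.2165]
orientation: [-180.0, -0.0, 6.2]
force: [1.1, 0.4, 0.5]
opening: 0.0877
gripper_force: 0.0
clock: 31.13
tool_pos: [0.5106, 0.355, 0.2162]
orientation: [180.0, 0.1, 6.1]
force: [-0.2, -0.6, 0.0]
opening: 0.0879
gripper_force: 0.0
[0.51068749 0.35408214 0.21646987] [1.79957545e+02 4.96257975e-02 6.07271259e+00] 31.1833
```

View pics/w9.png

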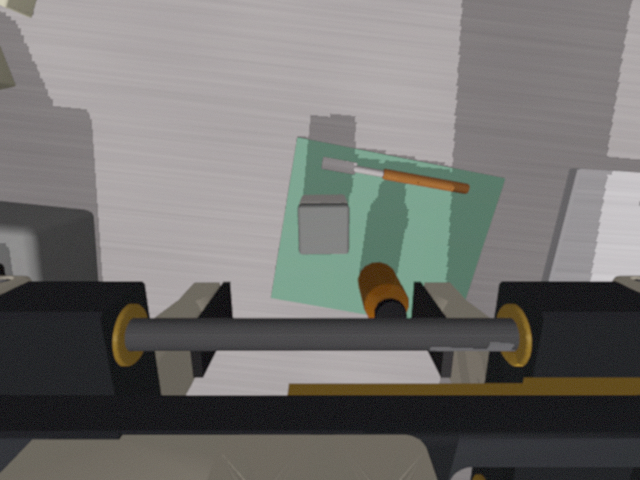

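The canister lid is at columns 299–349 (centre 324), almost centred, with the bottle clear of the right finger.

```bash
python3 -m pendant '[[1,[0,0.002,0.03],[0,0,0]],[1,[0,0.002,0.07],[0,0,0]],[1,[0,0.002,0.11],[0,0,0]],[1,[0,0.002,0.15],[0,0,0]],[1,[0,0.002,0.18],[0,0,0]],[1,[0,0.002,0.186],[0,0,0]],[-1,[0,0.002,0.186],[0,0,0]],[-1,[0,0.002,0.186],[0,0,0]],[-1,[0,0.002,0.186],[0,0,0]],[-1,[0,0.002,0.186],[0,0,0]]]'
python3 -m pendant '[[-1,[0,0,0],[0,0,0]],[-1,[0,0,0],[0,0,0]],[-1,[0,0,0],[0,0,0]],[-1,[0,0,0],[0,0,0]],[-1,[0,0,-0.01],[0,0,0]],[-1,[0,0,-0.03],[0,0,0]],[-1,[0,0,-0.06],[0,0,0]],[-1,[0,0,-0.09],[0,0,0]],[-1,[0,0,-0.1],[0,0,0]],[-1,[0,0,-0.1],[0,0,0]]]'
python3 -m pendant '[[-1,[-0.001,0.012,0],[0,0,0]],[-1,[-0.003,0.042,0],[0,0,0]],[-1,[-0.006,0.08,0],[0,0,0]],[-1,[-0.009,0.12,0],[0,0,0]],[-1,[-0.012,0.16,0],[0,0,0]],[-1,[-0.014,0.2,0],[0,0,0]],[-1,[-0.017,0.24,0],[0,0,0]],[-1,[-0.02,0.275,0],[0,0,0]],[-1,[-0.021,0.293,0],[0,0,0]],[-1,[-0.021,0.293,0],[0,0,0]]]'
python3 -m pendant '[[-1,[0,0,0.02],[0,0,0]],[-1,[0,0,0.05],[0,0,0]],[-1,[0,0,0.08],[0,0,0]],[-1,[0,0,0.092],[0,0,0]],[-1,[0,0,0.095],[0,0,0]],[-1,[0,0,0.096],[0,0,0]],[-1,[0,0,0.096],[0,0,0]]]'
```

```text
clock: 32.02
tool_pos: [0.5124, 0.3533, 0.0337]
orientation: [-179.8, -0.2, 6.0]
force: [-0.6, 0.1, -0.2]
opening: 0.0665
gripper_force: 0.0
clock: 32.85
tool_pos: [0.5125, 0.3536, 0.135]
orientation: [-179.8, -0.3, 6.1]
force: [1.1, 0.2, -2.2]
opening: 0.046
gripper_force: 30.0
clock: 33.68
tool_pos: [0.5192, 0.0544, 0.1297]
orientation: [179.9, 0.2, 5.8]
force: [-0.6, -0.0, -1.5]
opening: 0.0459
gripper_force: 30.0
clock: 34.27
tool_pos: [0.5195, 0.058, 0.0339]
orientation: [179.9, 0.2, 6.0]
force: [-0.7, 0.3, -2.5]
opening: 0.0459
gripper_force: 30.0
```

```bash
python3 -m pendant '[[-1,[0,0,0.001],[0,0,0]],[1,[0,0,0.001],[0,0,0]],[1,[0,0,0.001],[0,0,0]],[1,[0,0,0.001],[0,0,0]],[1,[0,0,0.001],[0,0,0]],[1,[0,0,0.001],[0,0,0]],[1,[0,0,-0.03],[0,0,0]],[1,[0,0,-0.07],[0,0,0]],[1,[0,0,-0.11],[0,0,0]],[1,[0,0,-0.15],[0,0,0]]]'
python3 -m pendant '[[1,[-0.007,-0.03,-0.03],[0,0,0]],[1,[-0.015,-0.065,-0.03],[0,0,0]],[1,[-0.023,-0.1,-0.03],[0,0,0]],[1,[-0.031,-0.135,-0.03],[0,0,0]],[1,[-0.039,-0.17,-0.03],[0,0,0]],[1,[-0.046,-0.205,-0.03],[0,0,0]],[1,[-0.053,-0.234,-0.03],[0,0,0]],[1,[-0.053,-0.234,-0.03],[0,0,0]],[1,[-0.053,-0.234,-0.03],[0,0,0]]]'
python3 - <<'E'
from h import *
p=viewer.camera_params('wrist');im=viewer.snapshot('wrist');cv2.imwrite('pics/w10.png',im[...,::-1]);np.savez('pics/w10.npz',E=p['extrinsics'])
o=sensors.get_obs();print(o['tool_pos'],o['orientation'],o['clock'])
h=cv2.cvtColor(im,cv2.COLOR_RGB2HSV);c=blob(h[...,2]<45,(285,180,360,262));x=cv2.minEnclosingCircle(c);print(x,onz(p,x[0],.091))
E
```

```text
clock: 35.1
tool_pos: [0.5207, 0.0584, 0.1868]
orientation: [180.0, 0.0, 6.0]
force: [1.2, 1.0, -0.1]
opening: 0.0876
gripper_force: 0.0
clock: 35.85
tool_pos: [0.4431, 0.2871, 0.2149]
orientation: [180.0, 0.0, 6.2]
force: [-0.6, 0.5, 0.1]
opening: 0.0879
gripper_force: 0.0
[0.44340239 0.28608745 0.21486461] [1.79982635e+02 2.25401365e-02 6.12502175e+00] 35.9
((323.2604064941406, 234.0833282470703), 16.17723274230957) [0.44326665 0.28578487 0.091     ]
```

```bash
python3 -m pendant '[[1,[0,0,0.03],[0,0,0]],[1,[0,0,0.07],[0,0,0]],[1,[0,0,0.11],[0,0,0]],[1,[0,0,0.15],[0,0,0]],[1,[0,0,0.175],[0,0,0]],[1,[0,0,0.18],[0,0,0]],[-1,[0,0,0.18],[0,0,0]],[-1,[0,0,0.18],[0,0,0]],[-1,[0,0,0.18],[0,0,0]],[-1,[0,0,0.18],[0,0,0]]]'
python3 -m pendant '[[-1,[0,0,0],[0,0,0]],[-1,[0,0,0],[0,0,0]],[-1,[0,0,0],[0,0,0]],[-1,[0,0,0],[0,0,0]],[-1,[0,0,0],[0,0,0]],[-1,[0,0,-0.015],[0,0,0]],[-1,[0,0,-0.05],[0,0,0]],[-1,[0,0,-0.085],[0,0,0]],[-1,[0,0,-0.1],[0,0,0]],[-1,[0,0,-0.1],[0,0,0]]]'
python3 -m pendant '[[-1,[-0.001,0.012,0],[0,0,0]],[-1,[-0.003,0.042,0],[0,0,0]],[-1,[-0.006,0.08,0],[0,0,0]],[-1,[-0.009,0.12,0],[0,0,0]],[-1,[-0.012,0.16,0],[0,0,0]],[-1,[-0.014,0.2,0],[0,0,0]],[-1,[-0.017,0.24,0],[0,0,0]],[-1,[-0.02,0.275,0],[0,0,0]],[-1,[-0.021,0.295,0],[0,0,0]],[-1,[-0.021,0.295,0],[0,0,0]]]'
python3 -m pendant '[[-1,[0,0,0.02],[0,0,0]],[-1,[0,0,0.05],[0,0,0]],[-1,[0,0,0.08],[0,0,0]],[-1,[0,0,0.092],[0,0,0]],[-1,[0,0,0.095],[0,0,0]],[-1,[0,0,0.096],[0,0,0]],[-1,[0,0,0.096],[0,0,0]]]'
```

```text
clock: 36.73
tool_pos: [0.4448, 0.2867, 0.0371]
orientation: [-179.9, -0.1, 6.0]
force: [0.5, -0.2, 0.2]
opening: 0.0665
gripper_force: 0.0
clock: 37.57
tool_pos: [0.4454, 0.2876, 0.1391]
orientation: [-179.7, -0.3, 6.1]
force: [0.3, 1.0, -2.1]
opening: 0.0432
gripper_force: 30.0
clock: 38.4
tool_pos: [0.4518, -0.0136, 0.1334]
orientation: [180.0, 0.2, 5.8]
force: [-0.1, -0.5, -1.6]
opening: 0.0436
gripper_force: 30.0
clock: 38.98
tool_pos: [0.4519, -0.0105, 0.038]
orientation: [179.9, 0.2, 6.0]
force: [-0.3, -0.2, -2.0]
opening: 0.0434
gripper_force: 30.0
```

Release, lift, step aside and check from above against the first pictures.

```bash
python3 -m pendant '[[-1,[0,0,0.001],[0,0,0]],[1,[0,0,0.001],[0,0,0]],[1,[0,0,0.001],[0,0,0]],[1,[0,0,0.001],[0,0,0]],[1,[0,0,0.001],[0,0,0]],[1,[0,0,0.001],[0,0,0]],[1,[0,0,-0.03],[0,0,0]],[1,[0,0,-0.07],[0,0,0]],[1,[0,0,-0.11],[0,0,0]],[1,[0,0,-0.15],[0,0,0]]]'
python3 -m pendant '[[1,[0,-0.03,-0.04],[0,0,0]],[1,[0,-0.07,-0.04],[0,0,0]],[1,[0,-0.11,-0.04],[0,0,0]],[1,[0,-0.15,-0.04],[0,0,0]],[1,[0,-0.19,-0.04],[0,0,0]],[1,[0,-0.23,-0.04],[0,0,0]],[1,[0,-0.27,-0.04],[0,0,0]],[1,[0,-0.3,-0.04],[0,0,0]],[1,[0,-0.33,-0.04],[0,0,0]],[1,[0,-0.33,-0.04],[0,0,0]]]'
python3 - <<'E'
from h import *
im=viewer.snapshot('top')[...,::-1]; cv2.imwrite('pics/top9.png',im); o=sensors.get_obs();print(o['tool_pos'],o['force'],o['clock'])
a=cv2.imread('pics/top0.png');c=np.vstack([cv2.resize(q[130:300,260:520],None,fx=1.76,fy=1.76) for q in (a,im)]);cv2.imwrite('pics/cmp.png',c)
for b in [(283,204,311,236),(350,204,383,236),(318,240,346,268),(312,206,348,238)]:
    g=[cv2.cvtColor(q,cv2.COLOR_BGR2GRAY).astype(np.float32)[b[1]:b[3],b[0]:b[2]] for q in (a,im)];print(b,cv2.phaseCorrelate(g[0],g[1]))
E
```

```text
clock: 39.82
tool_pos: [0.4534, -0.01, 0.1908]
orientation: [180.0, 0.0, 6.0]
force: [1.8, 0.4, 0.1]
opening: 0.0871
gripper_force: 0.0
clock: 40.65
tool_pos: [0.4189, 0.3228, 0.2285]
orientation: [-180.0, -0.0, 6.2]
force: [1.3, -0.6, 0.8]
opening: 0.0871
gripper_force: 0.0
[0.41871677 0.32064746 0.22832891] [ 0.15916992 -0.49490761  0.133838  ] 40.7
(283, 204, 311, 236) ((0.5957955840849873, 1.119853534348307), 0.46529303391774496)
(350, 204, 383, 236) ((0.4715538845073013, 1.8697757744973824), 1.085197406510512)
(318, 240, 346, 268) ((0.5381929101912402, 0.4406535273091077), 0.9935873307122125)
(312, 206, 348, 238) ((2.096566933068523, -0.8042033442221062), -0.09363502264022827)
```

View pics/cmp.png

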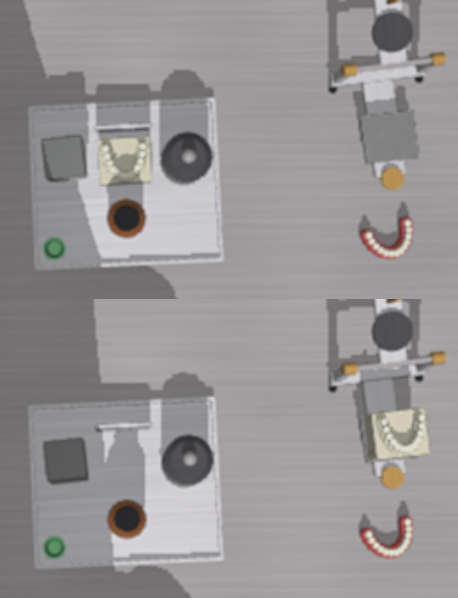

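The before/after comparison shows each container within about 2 px (under 4 mm) of its starting place. The cast sits square on the plate, and the arm is clear. Handing in.

```bash
python3 -m pendant '[[1,[0,0,0],[0,0,0]],[1,[0,0,0],[0,0,0]],[1,[0,0,0],[0,0,0]]]'; python3 -c "
from plant import workorder; print(workorder.close_job())"
```

```text
clock: 40.95
tool_pos: [0.4194, 0.3174, 0.2292]
orientation: [-180.0, -0.0, 6.0]
force: [0.2, -0.3, -0.2]
opening: 0.0883
gripper_force: 0.0
the job is handed in; nothing more can be done
None
```

I handed the job in at 41 s; no verdict came back, but my last pictures show the cast square on the plate within about 2 mm of centre, and all three containers upright on the tray within about 4 mm of where they started.

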